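Line up nested sample cups by height

TASK

Sort the four plastic sample cups by height on the grey board: one cup standing upright and centred on each ring mark, the shortest at the end with the red tab and each next one taller, towards the black tab. The green cup is nested in the blue one and has to be lifted straight out of it. Do not tip any cup over, and leave the timer where it lies.

Things in the scene. Friction and masses are not known exactly. Their poses are not given: they have to be found in the camera images.
- yellow_cup: Open round yellow plastic cup, 34 mm high, 52 mm across the rim and 46 mm across the base, wall 3 mm, floor 4 mm thick, 25 to 85 g. Origin: centre of its underside; z up along its axis. The shortest.
- blue_cup: Open round blue plastic cup, 48 mm high, 58 mm across the rim and 54 mm across the base, wall 3 mm, floor 4 mm thick, 25 to 85 g. Origin: centre of its underside; z up along its axis. At the start the green cup stands inside it.
- green_cup: Open round green plastic cup, 72 mm high, 47 mm across the rim and 42 mm across the base, wall 3 mm, floor 4 mm thick, 25 to 85 g. Origin: centre of its underside; z up along its axis. At the start it stands loosely nested in the blue cup, on that cup's floor, so that its upper 28 mm stand clear above the blue rim; it comes out straight up, with about 2 mm of play all round.
- white_cup: Open round white plastic cup, 94 mm high, 50 mm across the rim and 44 mm across the base, wall 3 mm, floor 4 mm thick, 25 to 85 g. Origin: centre of its underside; z up along its axis. The tallest.
- mark_1: Ring mark 1 of 4: white ring, 66 mm outside, flat, with a centre dot, on the sorting board, a fixed grey slab 74 x 360 x 10 mm. Origin: ring centre on the board's upper face, 10 mm above the worktop, where a cup's underside shall stand. z up, x across the board away from the bench edge, y along the row. Marks 82 mm apart in line, 1 to 4 towards -y; 1 and 4 are the row's ends.
- mark_2: Ring mark 2 of 4: white ring, 66 mm outside, flat, with a centre dot, on the sorting board, a fixed grey slab 74 x 360 x 10 mm. Origin: ring centre on the board's upper face, 10 mm above the worktop, where a cup's underside shall stand. z up, x across the board away from the bench edge, y along the row. Marks 82 mm apart in line, 1 to 4 towards -y; 1 and 4 are the row's ends.
- mark_3: Ring mark 3 of 4: white ring, 66 mm outside, flat, with a centre dot, on the sorting board, a fixed grey slab 74 x 360 x 10 mm. Origin: ring centre on the board's upper face, 10 mm above the worktop, where a cup's underside shall stand. z up, x across the board away from the bench edge, y along the row. Marks 82 mm apart in line, 1 to 4 towards -y; 1 and 4 are the row's ends.
- mark_4: Ring mark 4 of 4: white ring, 66 mm outside, flat, with a centre dot, on the sorting board, a fixed grey slab 74 x 360 x 10 mm. Origin: ring centre on the board's upper face, 10 mm above the worktop, where a cup's underside shall stand. z up, x across the board away from the bench edge, y along the row. Marks 82 mm apart in line, 1 to 4 towards -y; 1 and 4 are the row's ends.
- red_tab: Fixed red tab, 40 x 12 x 8 mm, on the upper face of the sorting board at one end of the row, 45 mm beyond the outermost mark of that end (mark 1 or mark 4, it varies); a black tab like it is at the other end. It shows where the shortest cup goes. Origin: centre of its underside.
- timer: White bench timer, 62 x 66 x 18 mm, lying loose among the cups. Origin: centre of its underside. It stays where it is. Round the work: a monitor stands behind the cups (about 90 mm clear), and a 0.8 m tall instrument tower at the right, from about x 0.63, y -0.10 outward; swing in from the right with the arm drawn in.

How it is judged (in metres and radians):
At the end, for the whole second after the job is handed in: Each cup stands upright (within 0.1 rad) and at rest on the board with its centre within 12 mm of its own ring mark's centre: yellow (34 mm) on the mark next to the red tab, then blue (48 mm), green (72 mm) and white (94 mm) at the far end; all released; the timer within 20 mm of where it lay (((horizontal distance between red_tab and mark_1 below 0.09 m and horizontal distance between yellow_cup and mark_1 below 0.012 m and horizontal distance between blue_cup and mark_2 below 0.012 m and horizontal distance between green_cup and mark_3 below 0.012 m and horizontal distance between white_cup and mark_4 below 0.012 m) or (horizontal distance between red_tab and mark_4 below 0.09 m and horizontal distance between yellow_cup and mark_4 below 0.012 m and horizontal distance between blue_cup and mark_3 below 0.012 m and horizontal distance between green_cup and mark_2 below 0.012 m and horizontal distance between white_cup and mark_1 below 0.012 m)) and z of yellow_cup in the frame of mark_1 between -0.005 and 0.005 m and angle between each of yellow_cup, blue_cup, green_cup, white_cup's own z axis and vertical below 0.1 rad and linear speed of each of yellow_cup, blue_cup, green_cup, white_cup below 0.02 m/s and contact force between each of yellow_cup, blue_cup, green_cup, white_cup and the fingers below 0.05 N and z of blue_cup in the frame of mark_1 between -0.005 and 0.005 m and z of green_cup in the frame of mark_1 between -0.005 and 0.005 m and z of white_cup in the frame of mark_1 between -0.005 and 0.005 m and distance of timer from where it was at the start of the episode below 0.02 m); the robot touches nothing.
It fails at once if a cup is tipped over (more than 45 degrees) (angle between any of yellow_cup, blue_cup, green_cup, white_cup's own z axis and vertical above 0.785 rad).
It fails at once if the timer is pushed more than 20 mm (distance of timer from where it was at the start of the episode above 0.02 m).
It also fails if it takes over 109 s, if anything falls off the work surface, if the arm or the gripper's body presses on something with over 40 N, if the wrist force passes 120 N, or if a joint passes its speed limit or range.

ROBOT

A 7-joint arm with a two-finger parallel gripper is mounted at the origin on a cart in front of the work surface, level with it; the furniture and walls round the work are solid. World frame = base frame: x ahead of the robot, y to its left, z up, the work surface at z = 0. Lengths are in mm, angles in rad, forces in N, time in s.
With the tool pointing down it reaches from about 425 to 975 mm from the base axis. Payload 16.7 kg.
Tool frame: the origin (TCP) lies on the centre line of the jaws, within the pads' length; the fingertips stand 11 mm ahead of it and the grasp point (between the pads) lies 8 mm behind it; z points along the fingers, y is the line along which they close (so a half turn about z gives the same grasp; the last joint's range is limited). The gripper opens to 85 mm and grips with 20 to 120 N. Pads are 22 mm wide; open, the fingers measure 114 mm over their backs; the gripper's body (76 mm by 85 mm) begins 54 mm behind the grasp point. The pads swing forward as they close: fully open they stand 13 mm farther back than shut.
Start: joints at [0.962, 0.426, 0.074, 1.606, -0.034, 1.111, -0.067], TCP at [299.509, -604.873, 242.302] pointing down, gripper open.
Joint ranges: [-2.85, 2.85], [-0.5, 2.14], [-1.23, 1.37], [0.21, 2.46], [-1.02, 4.16], [0.16, 2.05], [-2.73, 2.73]. Speed limits (rad/s): [1.89, 1.89, 2.39, 2.39, 3.01, 3.01, 3.01].

INTERFACE

Orientations are given as a rotation vector (axis times angle).
In Python, from station import telemetry, snapshot, sign_off gives the robot as it stands. The module is installed in compiled form; this text tells all that it offers.
- The arm moves only by the tool send_rows, never from a script. Its argument "commands" is a list of rows, each a list of 5 numbers: the finger opening in mm, from 0 to 85.4, then the shift along the tool's x, y, z normalised to -1 to 1, where 1 is 40 mm, then the turn about the tool's z normalised to -1 to 1, where 1 is 4 degrees. In form: [[claw, x, y, z, roll], ...]. A call has 1 to 8 rows; each row shifts and turns the commanded pose from where the row before left it, along the tool's axes as they then stand; what a row does not reach is not made up. A row lasts 1/12 s, in which the tool goes at most 41.7 mm and 7.16 degrees, less where a joint would pass 70% of its speed; a pose out of reach is approached as far as the arm can. A call with a number of a shift or a turn outside -1 to 1 is refused whole. A call with a gripper value outside its range is refused whole. The fingers move at their own pace and stop on an object; "squeeze" is the grip in N (left out, the last holds). Time passes only in rows, so rows that do not move let the fingers close. It gives the time, the measured TCP pose, the force, the opening and the grip force at its end, in the units of the state.
- telemetry.sense(): the state, without advancing time (a new reading comes with each control period).
- snapshot(name): name is "scene" or "top" or "wrist"; returns a dict with "img" (420x560x3 uint8, blue, green, red), "z_map" (420x560 float32, mm along the optical axis (not along the pixel's ray), 0 where there is no reading), "fx", "fy", "cx", "cy" (pixels), "R" (3x3) and "t" (3): a world point X has camera coordinates R X + t; the wrist camera has in their place "hand_eye" (4x4, takes a point from camera to tool coordinates, whose origin is the TCP and whose axes are the flange's). Camera axes: x right, y down, z forward; pixel columns grow to the right and rows downward; lengths in mm; the calibration is good to about 2 mm. A picture is of the moment at which its call begins: read the wrist's pose just before it.
- sign_off(): hands the job in; it is judged then, once.
The state is a dict: "t": time; "qpos": joint angles; "joint_velocities": joint speeds; "joint_torque": joint torques, N m; "ee_pos": TCP position; "ee_rot": TCP orientation; "ft_force": force on the tool from outside, world axes, zero at the start; "ft_torque": the same for the moment, N m; "width": opening from 0.0 (shut) to 1.0 (fully open); "grasp_force": force on a finger pad.
Only numpy, scipy, OpenCV 4.12 (cv2) and the standard library are available. Lean on these libraries where they do the work, as an engineer would, in place of code of your own. Each camera call takes 0.05 s, during which the arm holds its last target. There are 200 camera calls.

## Working session

There is one attempt and no reset: what is moved stays moved. The work goes in short steps, Python scripts to look and compute and a tool call to move; the robot and the scene stay as the last step left them, time stands still between calls to the robot, and variables do not carry over. Pictures are saved under pics/ and viewed, at most 14 in all, crops included, and the job is handed in when it is done.

Besides the shell and the picture viewer there is one more tool, called after ">>>" as name(argument=value, ...), one argument or row to a line, values as JSON. send_rows: Moves the arm, as the interface text tells. Scaled input: -1 to 1 covers 40 mm each way for a shift and 4 degrees each way for a turn. Its arguments: {"type":"object","properties":{"commands":{"type":"array"},"squeeze":{"type":"number"}},"required":["commands"]}

```bash
mkdir -p pics
python3 - <<'E'
from station import telemetry, snapshot
import cv2,numpy as np
s=telemetry.sense();print({k:np.round(v,3) for k,v in s.items()})
for n in("scene","top"):
    d=snapshot(n);cv2.imwrite(f"pics/{n}0.png",d["img"]);print(n,d["fx"],d["cx"],d["cy"],np.round(d["R"],3),np.round(d["t"],1), np.round(-np.array(d["R"]).T@d["t"]))
E
```

```text
{'t': np.float64(0.0), 'qpos': array([ 0.962,  0.427,  0.074,  1.607, -0.034,  1.111, -0.067]), 'joint_velocities': array([-0.   , -0.002, -0.001, -0.001, -0.   ,  0.   , -0.   ]), 'joint_torque': array([-1.0000e-03, -9.4984e+01,  3.7600e+00, -4.6352e+01,  1.9000e-02,
        1.0000e-02, -0.0000e+00]), 'ee_pos': array([ 299.347, -604.543,  241.608]), 'ee_rot': array([-3.058e+00, -7.160e-01,  1.000e-03]), 'ft_force': array([ 0.149, -0.214, -0.303]), 'ft_torque': array([ 0.044, -0.009,  0.002]), 'grasp_force': np.float64(0.0), 'width': np.float64(0.997)}
scene 478.4130696306944 281.6836207962745 215.49735280350436 [[-0.596 -0.803 -0.02 ]
 [-0.481  0.376 -0.792]
 [ 0.643 -0.462 -0.61 ]] [450.4 194.6 679.6] [-75. 603. 578.]
top 543.6732653912625 285.8544937927855 208.5625113271109 [[ 0.004 -1.    -0.002]
 [-0.991 -0.004 -0.136]
 [ 0.136  0.003 -0.991]] [186.8 477.3 819.1] [361. 186. 877.]
```

View pics/top0.png

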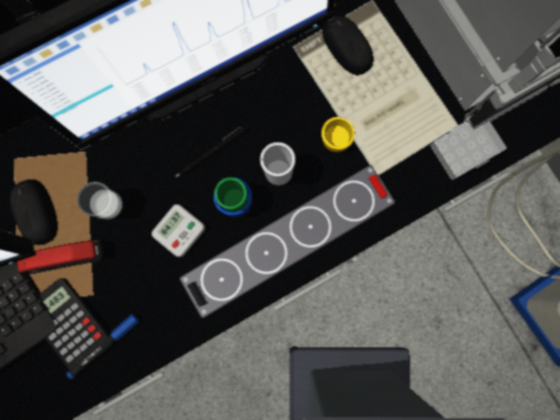

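View pics/scene0.png

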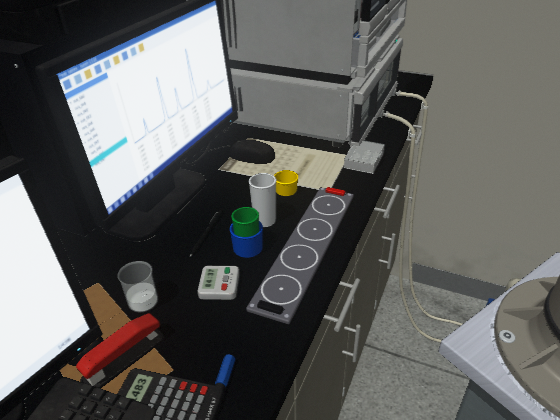

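The top view shows yellow at (338,133), white at (277,160), green nested in blue at (232,192) and the timer at (178,230). The marks are at (354,200), (310,226), (266,252) and (221,279), with the red tab at (378,186) and the black tab at (196,293). The scene view shows the same layout: yellow (287,182), white (262,200), green/blue (246,230).

```bash
cat > h.py <<'E'
from station import telemetry, snapshot
import cv2,numpy as np
from scipy.optimize import least_squares
from scipy.spatial.transform import Rotation as Rot
def cam(n):
    s=telemetry.sense(); d=snapshot(n)
    if n=="wrist":
        T=np.eye(4);T[:3,:3]=Rot.from_rotvec(s["ee_rot"]).as_matrix();T[:3,3]=s["ee_pos"]
        M=T@np.array(d["hand_eye"]);d["R"]=M[:3,:3].T;d["t"]=-d["R"]@M[:3,3]
    d["R"]=np.array(d["R"]);d["t"]=np.array(d["t"]);return d
def ray(d,uv):
    uv=np.atleast_2d(uv).astype(float)
    r=np.c_[(uv[:,0]-d["cx"])/d["fx"],(uv[:,1]-d["cy"])/d["fy"],np.ones(len(uv))]
    return -d["R"].T@d["t"], r@d["R"]
def plane(d,uv,z):
    c,r=ray(d,uv);return c+r*((z-c[2])/r[:,2])[:,None]
def pts(d,m):
    v,u=np.nonzero(m&(d["z_map"]>0));c,r=ray(d,np.c_[u,v]);return c+r*d["z_map"][v,u][:,None]
def tri(ds,uvs):
    A=np.zeros((3,3));b=np.zeros(3);L=[]
    for d,uv in zip(ds,uvs):
        c,r=ray(d,uv);r=r[0]/np.linalg.norm(r[0]);P=np.eye(3)-np.outer(r,r);A+=P;b+=P@c;L.append((P,c))
    x=np.linalg.solve(A,b);return x,max(np.linalg.norm(P@(x-c)) for P,c in L)
def circ(p):
    f=least_squares(lambda q:np.hypot(p[:,0]-q[0],p[:,1]-q[1])-q[2],[*p[:,:2].mean(0),25],loss="soft_l1");return f.x
HSV={"yellow":((22,120,80),(38,255,255)),"green":((45,100,40),(85,255,255)),"blue":((100,120,40),(125,255,255)),"red":((0,150,80),(8,255,255))}
def mask(d,c,box=None):
    m=cv2.inRange(cv2.cvtColor(d["img"],cv2.COLOR_BGR2HSV),*HSV[c])>0
    if box:
        k=np.zeros_like(m);x0,y0,x1,y1=box;k[y0:y1,x0:x1]=1;m&=k
    return m
E
python3 - <<'E'
from h import *
t=cam("top");s=cam("scene")
B={"top":{"yellow":(315,110,362,155),"green":(205,170,255,220),"blue":(205,170,255,220),"red":(365,170,392,205),"white":(255,138,300,190)},
"scene":{"yellow":(270,165,302,198),"green":(225,203,265,240),"blue":(225,205,268,260),"red":(318,183,350,198),"white":(245,170,280,230)}}
for n,d in(("top",t),("scene",s)):
  for c in B[n]:
    m=mask(d,c,B[n][c]) if c!="white" else None
    if m is None:
        x0,y0,x1,y1=B[n][c];m=np.zeros((420,560),bool);h=cv2.cvtColor(d["img"],cv2.COLOR_BGR2HSV);m[y0:y1,x0:x1]=((h[...,1]<60)&(h[...,2]>70))[y0:y1,x0:x1]
    p=pts(d,m);top=np.percentile(p[:,2],95);q=p[p[:,2]>top-6]
    print(n,c,len(p),"z95",round(top,1),"rim circ",np.round(circ(q),1),"cen",np.round(p.mean(0),1))
  g=cv2.cvtColor(d["img"],cv2.COLOR_BGR2GRAY)
# marks: rings as ellipse contours
res={}
for n,d in(("top",t),("scene",s)):
  g=cv2.cvtColor(d["img"],cv2.COLOR_BGR2GRAY);th=(cv2.adaptiveThreshold(g,255,0,0,31,-15))
  cs,_=cv2.findContours(th,cv2.RETR_EXTERNAL,cv2.CHAIN_APPROX_NONE);o=[]
  for c in cs:
    if len(c)<60:continue
    e=cv2.fitEllipse(c)
    if 25<e[1][1]<60 and e[1][0]/e[1][1]>.5 and (n=="top" and 180<e[0][0]<390 and 170<e[0][1]<320 or n=="scene" and 250<e[0][0]<350 and 190<e[0][1]<310): o.append(e)
  res[n]=o;print(n,[np.round(np.r_[e[0],e[1]],1) for e in o])
  for e in o: print(np.round(plane(d,[e[0]],10),1))
E
```

```text
top yellow 918 z95 34.0 rim circ [599.1 106.6  24.3] cen [603.2 105.6  14. ]
top green 891 z95 75.9 rim circ [494.3 272.2  21.8] cen [499.3 275.   38.4]
top blue 325 z95 48.6 rim circ [494.8 272.5  27.8] cen [483.3 268.5  28.9]
top red 181 z95 19.4 rim circ [-233.4 1284.7 1451.4] cen [516.2  41.6  16.5]
top white 1170 z95 93.7 rim circ [542.1 202.   23.4] cen [547.9 202.3  47.9]
scene yellow 506 z95 35.1 rim circ [598.9 106.   24.2] cen [597.2 106.1  21.7]
scene green 711 z95 77.1 rim circ [493.8 272.1  21.8] cen [493.  272.6  63.7]
scene blue 699 z95 48.9 rim circ [493.9 272.2  27.4] cen [479.  280.9  27.3]
scene red 104 z95 19.7 rim circ [537.6   1.6  48.4] cen [514.7  42.5  17.2]
scene white 1280 z95 94.3 rim circ [541.7 201.7  23.2] cen [551.4 194.6  56.4]
top [array([230.1, 194.5,  32.8,  36.3])]
[[502.2 279.1  10. ]]
scene []
```

Run:
```python
from h import *
G={"top":[(354,200),(310,226),(266,252),(221,279)],"scene":[(328,205),(314,230),(299,257),(281,290)]}
t=cam("top");s=cam("scene");E={}
for n,d in(("top",t),("scene",s)):
  g=cv2.cvtColor(d["img"],cv2.COLOR_BGR2GRAY);k=(g>165).astype(np.uint8);E[n]=[]
  for c in G[n]:
    z=np.zeros_like(k);cv2.circle(z,c,28 if n=="top" else 20,1,-1)
    v,u=np.nonzero(k&z);p=plane(d,np.c_[u,v],10)
    p0=plane(d,[c],10)[0];r=np.hypot(*(p-p0)[:,:2].T);q=p[(r>22)&(r<40)]
    f=circ(q);dep=pts(d,(k&z)>0)
    # dot
    pd=p[np.hypot(*(p[:,:2]-f[:2]).T)<8]
    C=np.r_[f[:2],10];uv=d["R"]@C+d["t"];uv=uv[:2]/uv[2]*[d["fx"],d["fy"]]+[d["cx"],d["cy"]]
    E[n].append(uv);print(n,np.round(f,1),len(q),"dot",np.round(pd.mean(0),1) if len(pd) else None,"z",round(np.median(dep[:,2]),1))
for a,b in zip(E["top"],E["scene"]): print(np.round(tri([t,s],[a,b])[0],1),tri([t,s],[a,b])[1].round(2))
m=pts(t,np.pad(np.ones((44,44),bool),((208,168),(156,360))));m=m[m[:,2]>8];print("timer",np.round([m.min(0),m.max(0)],0))
x=cam("scene");
tel=telemetry.sense();R=Rot.from_rotvec(tel["ee_rot"]).as_matrix();print(R.round(3))
```

```text
top [493.5  80.   31.3] 240 dot [493.7  79.9  10. ] z 9.3
top [451.3 150.1  31.4] 277 dot [451.6 150.1  10. ] z 9.5
top [409.  220.4  31.4] 323 dot [409.2 220.8  10. ] z 9.7
top [366.7 290.7  31.4] 354 dot [366.6 290.5  10. ] z 9.5
scene [495.6  77.8  31.7] 51 dot [497.1  77.5  10. ] z 11.2
scene [453.  148.3  31.6] 63 dot [453.4 147.6  10. ] z 11.4
scene [410.6 218.7  31.5] 85 dot [410.9 219.1  10. ] z 11.1
scene [368.3 289.1  31.5] 112 dot [368.5 289.   10. ] z 11.1
[493.   80.2  12.5] 0.06
[451.  150.1  12.2] 0.12
[408.8 220.3  12.2] 0.12
[366.7 290.4  12.1] 0.08
timer [[410. 327.   8.]
 [480. 396.  23.]]
[[ 0.896  0.444 -0.   ]
 [ 0.444 -0.896  0.   ]
 [-0.    -0.    -1.   ]]
```

>>> send_rows(
  commands=[
    [85, 0, 0, 0, -1],
    [85, 0, 0, 0, -1],
    [85, 0, 0, 0, -1],
    [85, 0, 0, 0, -1],
    [85, 0, 0, 0, -1],
    [85, 0, 0, 0, -1],
    [85, 0, 0, 0, -1],
    [85, 0, 0, 0, -1],
  ],
  squeeze=25,
)

```text
t: 1.02
ee_pos: [299.5, -604.8, 242.3]
ee_rot: [-2.74, -1.536, -0.0]
ft_force: [-0.3, 0.3, -0.2]
width: 0.998
grasp_force: 0.0
```

>>> send_rows(
  commands=[
    [85, 0, 0, 0, -1],
    [85, 0, 0, 0, -1],
    [85, 0, 0, 0, -1],
    [85, 0, 0, 0, -1],
    [85, 0, 0, 0, -1],
    [85, 0, 0, 0, -1],
    [85, 0, 0, 0, -1],
    [85, 0, 0, 0, -1],
  ],
)

```text
t: 1.68
ee_pos: [299.5, -604.8, 242.3]
ee_rot: [-2.211, -2.232, -0.0]
ft_force: [-0.6, -0.1, -0.2]
width: 0.994
grasp_force: 0.0
```

```bash
cat >> h.py <<'E'
def go(x,y,z,yaw=31.1):
    s=telemetry.sense();R=Rot.from_rotvec(s["ee_rot"]).as_matrix();p=s["ee_pos"]
    a=np.degrees(np.arctan2(R[1,1],R[0,1]));d=R.T@(np.array([x,y,z])-p)
    print("t",round(s["t"],2),"q",s["qpos"].round(2),"p",p.round(1),"yaw",a.round(2),"w",round(85.4*s["width"],1),"tilt",R[:,2].round(3),"F",s["ft_force"].round(1))
    print("go units",(d/40).round(3),"roll units",round(((a-yaw+180)%360-180)/4,2))
E
python3 -c "
from h import *
go(420,-200,242)"
```

```text
t 1.68 q [ 1.13  0.43 -0.15  1.59  0.07  1.12  0.97] p [ 299.5 -604.8  242.3] yaw 0.54 w 84.9 tilt [-0.  0. -1.] F [-0.6 -0.1 -0.2]
go units [1.0092e+01 3.1080e+00 7.0000e-03] roll units -7.64
```

>>> send_rows(
  commands=[
    [85, 0.5, 0.15, 0, 0],
    [85, 0.9, 0.28, 0, 0],
    [85, 0.9, 0.28, 0, 0],
    [85, 0.9, 0.28, 0, 0],
    [85, 0.9, 0.28, 0, 0],
    [85, 0.9, 0.28, 0, 0],
    [85, 0.9, 0.28, 0, 0],
    [85, 0.9, 0.28, 0, 0],
  ],
)

```text
t: 2.35
ee_pos: [382.4, -330.7, 242.5]
ee_rot: [2.215, 2.228, -0.0]
ft_force: [0.8, -0.1, 0.3]
width: 0.996
grasp_force: 0.0
```

>>> send_rows(
  commands=[
    [85, 0.9, 0.28, 0, 0],
    [85, 0.9, 0.28, 0, 0],
    [85, 0.9, 0.28, 0, 0],
    [85, 0.6, 0.2, 0, 0],
    [85, 0, 0, 0, -1],
    [85, 0, 0, 0, -1],
    [85, 0, 0, 0, -1],
    [85, 0, 0, 0, -1],
  ],
)

```text
t: 3.02
ee_pos: [423.1, -200.0, 242.5]
ee_rot: [1.878, 2.518, -0.0]
ft_force: [-0.3, -0.3, -0.2]
width: 0.997
grasp_force: 0.0
```

```bash
python3 -c "
from h import *
go(480,0,242)"
```

```text
t 3.02 q [ 0.7   0.11 -0.43  2.03  0.05  1.01  0.54] p [ 423.1 -200.   242.5] yaw 16.56 w 85.2 tilt [ 0. -0. -1.] F [-0.3 -0.3 -0.2]
go units [4.387 2.787 0.011] roll units -3.64
```

>>> send_rows(
  commands=[
    [85, 0.73, 0.46, 0, 0],
    [85, 0.73, 0.46, 0, 0],
    [85, 0.73, 0.46, 0, 0],
    [85, 0.73, 0.46, 0, 0],
    [85, 0.73, 0.46, 0, 0],
    [85, 0.73, 0.46, 0, 0],
    [85, 0, 0, 0, -0.9],
    [85, 0, 0, 0, -0.9],
  ],
)

```text
t: 3.68
ee_pos: [480.1, 1.3, 242.5]
ee_rot: [-1.713, -2.633, -0.001]
ft_force: [0.2, -1.2, -0.4]
width: 0.993
grasp_force: 0.0
```

>>> send_rows(
  commands=[
    [85, 0, 0, 0, -0.9],
    [85, 0, 0, 0, -0.94],
    [85, 0, 0, 0, 0],
  ],
)

```text
t: 3.93
ee_pos: [479.7, -0.9, 242.4]
ee_rot: [1.544, 2.736, 0.0]
ft_force: [-0.2, 0.4, -0.2]
width: 0.997
grasp_force: 0.0
```

```bash
python3 -c "
from h import *
go(494,272,180)"
```

```text
t 3.93 q [ 0.45  0.15 -0.63  2.    0.11  1.02  0.31] p [479.7  -0.9 242.4] yaw 31.1 w 85.1 tilt [ 0. -0. -1.] F [-0.2  0.4 -0.2]
go units [5.658 3.83  1.56 ] roll units 0.0
```

>>> send_rows(
  commands=[
    [85, 0.808, 0.547, 0, 0],
    [85, 0.808, 0.547, 0, 0],
    [85, 0.808, 0.547, 0, 0],
    [85, 0.808, 0.547, 0, 0],
    [85, 0.808, 0.547, 0, 0],
    [85, 0.808, 0.547, 0, 0],
    [85, 0.81, 0.547, 0.7, 0],
    [85, 0, 0, 0.86, 0],
  ],
)

```text
t: 4.6
ee_pos: [495.0, 274.9, 185.8]
ee_rot: [1.544, 2.734, 0.012]
ft_force: [0.3, -0.3, -1.6]
width: 0.997
grasp_force: 0.0
```

>>> send_rows(
  commands=[
    [85, 0, 0, 0, 0],
  ],
)

```text
t: 4.68
ee_pos: [492.1, 267.4, 178.7]
ee_rot: [-1.546, -2.73, 0.007]
ft_force: [-0.6, -1.3, -1.5]
width: 0.994
grasp_force: 0.0
```

Run:
```python
from h import *
go(494.2,272.2,63)
d=cam("wrist");cv2.imwrite("pics/w0.png",d["img"])
for c in("green","blue"):
    p=pts(d,mask(d,c));top=np.percentile(p[:,2],95);print(c,len(p),top.round(1),circ(p[p[:,2]>top-5]).round(1))
```

```text
t 4.68 q [-0.02  0.4  -0.73  1.89  0.31  0.98 -0.35] p [492.1 267.4 178.7] yaw 30.96 w 84.9 tilt [-0.006 -0.002 -1.   ] F [-0.6 -1.3 -1.5]
go units [0.072 0.126 2.892] roll units -0.04
green 2869 74.8 [493.8 273.   21.8]
blue 3293 138.6 [-13624.2  -7574.8  16311. ]
```

View pics/w0.png

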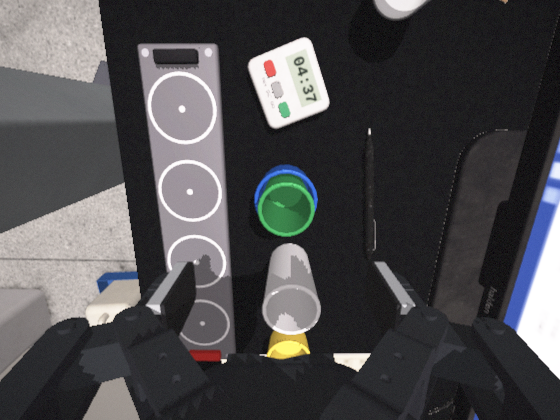

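The wrist view shows the green cup at (287,207) inside the blue one. White is at (290,310), the timer at (288,83), and the fingertips are at about (190,268) and (380,268). I'll measure the fingertip position.

Run:
```python
from h import *
d=cam("wrist");H=np.array(d["hand_eye"])
z=d["z_map"]
for u0,u1 in((140,200),(370,420)):
    v,u=np.mgrid[255:320,u0:u1].reshape(2,-1);k=(z[v,u]>0)&(z[v,u]<220);u,v=u[k],v[k];Z=z[v,u]
    c=np.c_[(u-d["cx"])/d["fx"]*Z,(v-d["cy"])/d["fy"]*Z,Z];p=c@H[:3,:3].T+H[:3,3];print(len(p),np.percentile(p,[1,50,99],axis=0).round(1))
go(494.2,272.2,68)
```

```text
2510 [[ -9.1 -55.4 -47. ]
 [  8.3 -42.9 -23.8]
 [ 13.1 -41.8  -1.8]]
2315 [[ -8.9  42.3 -47.1]
 [  8.8  43.7 -24.7]
 [ 13.   55.9  -5.2]]
t 4.78 q [-0.02  0.39 -0.73  1.89  0.31  0.98 -0.35] p [494.2 266.4 183.3] yaw 30.84 w 85.2 tilt [-0.002 -0.001 -1.   ] F [-1.1  0.4  0.4]
go units [0.123 0.081 2.882] roll units -0.07
```

>>> send_rows(
  commands=[
    [85, 0, 0, 0, 0],
    [85, 0, 0, 0, 0],
    [85, 0, 0, 0, 0],
  ],
)

```text
t: 5.03
ee_pos: [495.6, 266.3, 185.3]
ee_rot: [1.551, 2.73, 0.002]
ft_force: [-0.0, 0.2, 0.2]
width: 0.992
grasp_force: 0.0
```

Run:
```python
from h import *
go(494.2,272.4,62)
```

```text
t 5.03 q [-0.02  0.39 -0.73  1.88  0.31  0.98 -0.35] p [495.6 266.3 185.3] yaw 30.8 w 84.7 tilt [ 0.002  0.001 -1.   ] F [-0.   0.2  0.2]
go units [0.152 0.043 3.082] roll units -0.08
```

>>> send_rows(
  commands=[
    [85, 0.15, 0.04, 0.5, -0.08],
    [85, 0, 0, 0.6, 0],
    [85, 0, 0, 0.6, 0],
    [85, 0, 0, 0.6, 0],
    [85, 0, 0, 0.4, 0],
    [85, 0, 0, 0.2, 0],
    [85, 0, 0, 0, 0],
    [85, 0, 0, 0, 0],
  ],
)

```text
t: 5.7
ee_pos: [493.4, 272.8, 68.6]
ee_rot: [1.542, 2.737, 0.001]
ft_force: [0.2, 0.4, 0.3]
width: 0.997
grasp_force: 0.0
```

Run:
```python
from h import *
go(494.2,272.4,62)
```

```text
t 5.7 q [-0.11  0.54 -0.65  1.96  0.46  0.78 -0.47] p [493.4 272.8  68.6] yaw 31.19 w 85.2 tilt [ 0.001  0.    -1.   ] F [0.2 0.4 0.3]
go units [-0.018  0.011  0.165] roll units 0.02
```

Well positioned. Go down slightly, close, and let it settle.

>>> send_rows(
  commands=[
    [85, 0, 0, 0.15, 0],
    [60, 0, 0, 0, 0],
    [50, 0, 0, 0, 0],
    [42, 0, 0, 0, 0],
    [42, 0, 0, 0, 0],
    [42, 0, 0, 0, 0],
    [42, 0, 0, 0, 0],
    [42, 0, 0, 0, 0],
  ],
  squeeze=25,
)

```text
t: 6.37
ee_pos: [493.2, 272.9, 62.3]
ee_rot: [1.541, 2.737, 0.001]
ft_force: [-0.3, -1.0, 6.0]
width: 0.532
grasp_force: 24.7
```

>>> send_rows(
  commands=[
    [42, 0, 0, -0.2, 0],
    [42, 0, 0, -0.3, 0],
    [42, 0, 0, -0.3, 0],
    [42, 0, 0, -0.4, 0],
    [42, 0, 0, -0.5, 0],
    [42, 0, 0, -0.4, 0],
    [42, 0, 0, -0.2, 0],
    [42, 0, 0, 0, 0],
  ],
)

```text
t: 7.03
ee_pos: [493.9, 273.2, 156.2]
ee_rot: [1.541, 2.735, 0.004]
ft_force: [0.2, -1.4, -0.3]
width: 0.534
grasp_force: 25.7
```

Run:
```python
from h import *
go(410,220,165)
d=cam("scene");cv2.imwrite("pics/s1.png",d["img"][120:330,150:430])
p=pts(d,mask(d,"green",(200,120,330,260)));print("green z",np.percentile(p[:,2],[2,98]).round(1),p.mean(0).round(1))
p=pts(d,mask(d,"blue",(225,205,268,260)));print("blue z",np.percentile(p[:,2],[2,98]).round(1),circ(p[p[:,2]>43]).round(1))
```

```text
t 7.03 q [-0.04  0.43 -0.72  1.91  0.35  0.93 -0.38] p [493.9 273.2 156.2] yaw 31.2 w 45.6 tilt [ 0.003  0.001 -1.   ] F [ 0.2 -1.4 -0.3]
go units [-0.052 -2.482 -0.228] roll units 0.03
green z [100.7 171. ] [488.2 278.1 141.8]
blue z [ 1.1 49.4] [493.8 272.3  27.2]
```

View pics/s1.png

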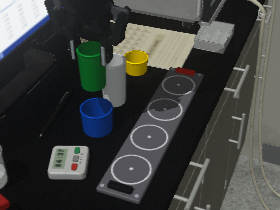

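The crop shows the green cup lifted clear at (92,65), with blue still in place at (97,118).

>>> send_rows(
  commands=[
    [42, 0, -0.3, 0, 0],
    [42, -0.02, -0.5, 0, 0],
    [42, -0.03, -0.5, 0, 0],
    [42, 0, -0.5, 0, 0],
    [42, 0, -0.4, 0.2, 0],
    [42, 0, -0.28, 0.4, 0],
    [42, 0, 0, 0.4, 0],
    [42, 0, 0, 0, 0],
  ],
)

```text
t: 7.75
ee_pos: [407.3, 218.0, 111.1]
ee_rot: [-1.541, -2.735, 0.005]
ft_force: [-0.7, -0.1, -0.4]
width: 0.533
grasp_force: 25.9
```

Run:
```python
from h import *
go(409.6,219.8,69)
```

```text
t 7.75 q [ 0.01  0.34 -0.74  2.15  0.33  0.76 -0.4 ] p [407.3 218.  111.1] yaw 31.21 w 45.5 tilt [-0.004 -0.002 -1.   ] F [-0.7 -0.1 -0.4]
go units [0.009 0.076 1.052] roll units 0.03
```

>>> send_rows(
  commands=[
    [42, 0, 0, 0.3, 0],
    [42, 0, 0, 0.3, 0],
    [42, 0, 0, 0.25, 0],
    [42, 0, 0, 0.12, 0],
    [42, 0, 0, 0, 0],
    [42, 0, 0, 0, 0],
  ],
)

```text
t: 8.25
ee_pos: [409.0, 219.8, 74.7]
ee_rot: [-1.541, -2.737, 0.0]
ft_force: [0.5, -0.4, -0.1]
width: 0.533
grasp_force: 25.9
```

Run:
```python
from h import *
go(409.6,219.8,69)
```

```text
t 8.25 q [-0.04  0.41 -0.69  2.17  0.41  0.69 -0.47] p [409.  219.8  74.7] yaw 31.24 w 45.5 tilt [-0.001  0.    -1.   ] F [ 0.5 -0.4 -0.1]
go units [-0.007  0.013  0.142] roll units 0.04
```

>>> send_rows(
  commands=[
    [42, 0, 0, 0.08, 0],
    [42, 0, 0, 0.06, 0],
    [42, 0, 0, 0.02, 0],
    [42, 0, 0, 0, 0],
    [42, 0, 0, 0, 0],
  ],
)

```text
t: 8.67
ee_pos: [409.2, 219.6, 68.6]
ee_rot: [1.542, 2.737, 0.0]
ft_force: [0.3, 0.6, -0.9]
width: 0.531
grasp_force: 25.9
```

>>> send_rows(
  commands=[
    [42, 0, 0, 0.02, 0],
    [42, 0, 0, 0.02, 0],
    [42, 0, 0, 0, 0],
  ],
)

```text
t: 8.92
ee_pos: [409.7, 219.9, 67.9]
ee_rot: [1.541, 2.736, 0.001]
ft_force: [-3.9, -2.3, 23.0]
width: 0.531
grasp_force: 27.5
```

Contact. Release, rise.

>>> send_rows(
  commands=[
    [48, 0, 0, -0.02, 0],
    [55, 0, 0, 0, 0],
    [65, 0, 0, 0, 0],
    [85, 0, 0, 0, 0],
    [85, 0, 0, 0, 0],
    [85, 0, 0, -0.5, 0],
    [85, 0, 0, -0.9, 0],
    [85, 0, 0, -0.6, 0],
  ],
)

```text
t: 9.58
ee_pos: [408.8, 220.0, 149.3]
ee_rot: [-1.54, -2.737, -0.0]
ft_force: [0.6, 1.1, 0.7]
width: 0.997
grasp_force: 0.0
```

Run:
```python
from h import *
go(493.9,272.4,142)
t=cam("top");s=cam("scene")
for d in(t,s):
    p=pts(d,mask(d,"green",(190,150,330,300)));top=np.percentile(p[:,2],96);print("green",len(p),top,circ(p[p[:,2]>top-4]).round(1))
```

```text
t 9.58 q [ 0.05  0.29 -0.77  2.12  0.27  0.84 -0.34] p [408.8 220.  149.3] yaw 31.28 w 85.1 tilt [-0.001  0.001 -1.   ] F [0.6 1.1 0.7]
go units [0.014 2.498 0.181] roll units 0.04Traceback (most recent call last):
  File "<stdin>", line 5, in <module>
    return _quantile_unchecked(
        a, q, axis, out, overwrite_input, method, keepdims, weights)
    return _ureduce(a,
                    func=_quantile_ureduce_func,
    ...<5 lines>...
                    overwrite_input=overwrite_input,
                    method=method)
    r = func(a, **kwargs)
    result = _quantile(arr,
                       quantiles=q,
    ...<2 lines>...
                       out=out,
                       weights=wgt)
    slices_having_nans = np.isnan(arr[-1, ...])
                                  ~~~^^^^^^^^^
IndexError: index -1 is out of bounds for axis 0 with size 0
```

>>> send_rows(
  commands=[
    [85, 0, 0.4, 0, 0],
    [85, 0, 0.6, 0, 0],
    [85, 0.01, 0.6, 0, 0],
    [85, 0, 0.6, 0.2, 0],
    [85, 0, 0.3, 0.5, 0],
    [85, 0, 0, 0.5, 0],
    [85, 0, 0, 0, 0],
    [85, 0, 0, 0, 0],
  ],
)

```text
t: 10.35
ee_pos: [493.4, 271.4, 98.6]
ee_rot: [-1.54, -2.736, 0.004]
ft_force: [-0.2, -0.8, 0.6]
width: 0.998
grasp_force: 0.0
```

Run:
```python
from h import *
go(493.9,272.4,22)
s=cam("scene")
p=pts(s,mask(s,"green",(240,150,330,300)));top=np.percentile(p[:,2],96);print("green",len(p),top,circ(p[p[:,2]>top-4]).round(1))
cv2.imwrite("pics/s2.png",s["img"])
```

```text
t 10.35 q [-0.08  0.51 -0.68  1.94  0.42  0.84 -0.44] p [493.4 271.4  98.6] yaw 31.26 w 85.2 tilt [-0.003 -0.001 -1.   ] F [-0.2 -0.8  0.6]
go units [0.013 0.03  1.916] roll units 0.04
green 1166 82.97216584168721 [410.1 219.3  21.9]
```

View pics/s2.png

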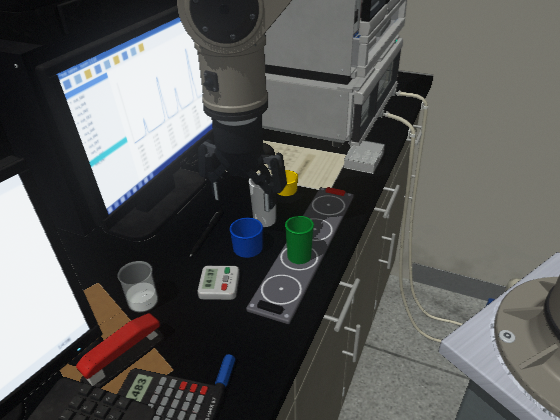

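Green stands on mark 2 at (300,240), measured at (410.1, 219.3). The fingers straddle the blue cup at (247,238).

>>> send_rows(
  commands=[
    [85, 0.01, 0.03, 0.4, 0],
    [85, 0, 0, 0.6, 0],
    [85, 0, 0, 0.5, 0],
    [85, 0, 0, 0.3, 0],
    [85, 0, 0, 0.1, 0],
    [85, 0, 0, 0, 0],
  ],
)

```text
t: 10.9
ee_pos: [495.2, 272.7, 23.9]
ee_rot: [-1.542, -2.737, 0.0]
ft_force: [0.3, 0.1, -0.3]
width: 0.994
grasp_force: 0.0
```

>>> send_rows(
  commands=[
    [70, 0, 0, 0, 0],
    [62, 0, 0, 0, 0],
    [52, 0, 0, 0, 0],
    [52, 0, 0, 0, 0],
    [52, 0, 0, 0, 0],
    [52, 0, 0, 0, 0],
    [52, 0, 0, 0, 0],
  ],
)

```text
t: 11.48
ee_pos: [495.9, 273.1, 25.2]
ee_rot: [1.541, 2.736, 0.002]
ft_force: [-3.0, -1.7, 11.7]
width: 0.671
grasp_force: 24.1
```

Run:
```python
from h import *
go(452.2,149.4,124)
```

```text
t 11.48 q [-0.14  0.61 -0.61  1.98  0.53  0.71 -0.53] p [495.9 273.1  25.2] yaw 31.21 w 57.3 tilt [ 0.002  0.001 -1.   ] F [-3.  -1.7 11.7]
go units [-2.079 -2.532 -2.474] roll units 0.03
```

>>> send_rows(
  commands=[
    [52, 0, 0, -0.2, 0],
    [52, 0, 0, -0.4, 0],
    [52, 0, 0, -0.6, 0],
    [52, 0, 0, -0.6, 0],
    [52, 0, 0, -0.5, 0],
    [52, 0, 0, -0.35, 0],
    [52, -0.2, -0.25, 0, 0],
    [52, -0.4, -0.5, 0, 0],
  ],
)

```text
t: 12.15
ee_pos: [482.5, 238.4, 130.8]
ee_rot: [1.538, 2.738, 0.005]
ft_force: [-1.1, -0.4, -1.0]
width: 0.666
grasp_force: 26.9
```

>>> send_rows(
  commands=[
    [52, -0.45, -0.55, 0, 0],
    [52, -0.45, -0.55, 0, 0],
    [52, -0.4, -0.47, 0, 0],
    [52, -0.18, -0.21, 0, 0],
    [52, 0, 0, 0, 0],
    [52, 0, 0, 0, 0],
  ],
)

```text
t: 12.65
ee_pos: [452.0, 148.7, 129.8]
ee_rot: [1.543, 2.736, 0.0]
ft_force: [-0.1, 0.6, -0.8]
width: 0.672
grasp_force: 27.0
```

Run:
```python
from h import *
go(452.2,149.4,36)
```

```text
t 12.65 q [ 0.18  0.33 -0.73  2.11  0.31  0.8  -0.2 ] p [452.  148.7 129.8] yaw 31.15 w 57.4 tilt [ 0. -0. -1.] F [-0.1  0.6 -0.8]
go units [0.013 0.013 2.344] roll units 0.01
```

>>> send_rows(
  commands=[
    [52, 0.01, 0.01, 0.3, 0],
    [52, 0, 0, 0.5, 0],
    [52, 0, 0, 0.5, 0],
    [52, 0, 0, 0.5, 0],
    [52, 0, 0, 0.3, 0],
    [52, 0, 0, 0.18, 0],
    [52, 0, 0, 0, 0],
    [52, 0, 0, 0, 0],
  ],
)

```text
t: 13.32
ee_pos: [452.0, 150.3, 38.5]
ee_rot: [-1.54, -2.738, -0.0]
ft_force: [1.2, 0.8, 0.2]
width: 0.669
grasp_force: 27.0
```

>>> send_rows(
  commands=[
    [52, 0, 0, 0.02, 0],
    [52, 0, 0, 0, 0],
  ],
)

```text
t: 13.48
ee_pos: [452.5, 149.8, 38.4]
ee_rot: [1.541, 2.736, 0.001]
ft_force: [-0.8, -0.3, -0.4]
width: 0.668
grasp_force: 27.0
```

>>> send_rows(
  commands=[
    [52, 0, 0, 0.04, 0],
    [52, 0, 0, 0.02, 0],
    [52, 0, 0, 0, 0],
  ],
)

```text
t: 13.73
ee_pos: [452.1, 149.5, 35.4]
ee_rot: [1.542, 2.737, 0.0]
ft_force: [-0.5, -0.2, -0.1]
width: 0.669
grasp_force: 27.0
```

>>> send_rows(
  commands=[
    [52, 0, 0, 0.02, 0],
    [52, 0, 0, 0, 0],
  ],
)

```text
t: 13.9
ee_pos: [452.2, 149.5, 35.1]
ee_rot: [1.541, 2.736, -0.0]
ft_force: [-4.6, -2.6, 17.7]
width: 0.67
grasp_force: 28.0
```

>>> send_rows(
  commands=[
    [60, 0, 0, -0.02, 0],
    [68, 0, 0, 0, 0],
    [85, 0, 0, 0, 0],
    [85, 0, 0, 0, 0],
    [85, 0, 0, -0.5, 0],
    [85, 0, 0, -0.9, 0],
    [85, 0, 0, -0.9, 0],
    [85, 0, 0, -0.6, 0],
  ],
)

```text
t: 14.57
ee_pos: [452.2, 150.2, 153.8]
ee_rot: [1.541, 2.737, 0.002]
ft_force: [1.1, 0.1, 0.1]
width: 0.997
grasp_force: 0.0
```

Run:
```python
from h import *
go(541.9,201.9,150)
```

```text
t 14.57 q [ 0.21  0.3  -0.76  2.09  0.27  0.85 -0.16] p [452.2 150.2 153.8] yaw 31.26 w 85.2 tilt [ 0.001  0.001 -1.   ] F [1.1 0.1 0.1]
go units [-0.06   2.588  0.098] roll units 0.04
```

>>> send_rows(
  commands=[
    [85, -0.01, 0.4, 0, 0],
    [85, -0.05, 0.6, 0, 0],
    [85, 0, 0.6, 0, 0],
    [85, 0, 0.6, 0, 0],
    [85, 0, 0.39, 0, 0],
    [85, 0, 0, 0.3, 0],
    [85, 0, 0, 0, 0],
    [85, 0, 0, 0, 0],
  ],
)

```text
t: 15.23
ee_pos: [540.7, 200.8, 138.3]
ee_rot: [-1.54, -2.736, 0.003]
ft_force: [0.5, -0.5, 0.7]
width: 0.992
grasp_force: 0.0
```

Run:
```python
from h import *
go(541.9,201.9,62)
s=cam("scene")
p=pts(s,mask(s,"blue",(290,170,350,260)));top=np.percentile(p[:,2],96);print("blue",len(p),top,circ(p[p[:,2]>top-4]).round(1))
x0,y0,x1,y1=(245,170,280,230);m=np.zeros((420,560),bool);h=cv2.cvtColor(s["img"],cv2.COLOR_BGR2HSV);m[y0:y1,x0:x1]=((h[...,1]<60)&(h[...,2]>70))[y0:y1,x0:x1]
p=pts(s,m);p=p[p[:,2]<100];q=p[p[:,2]>88];print("white",circ(q).round(1),len(q))
```

```text
t 15.23 q [ 0.09  0.47 -0.7   1.89  0.38  0.92 -0.25] p [540.7 200.8 138.3] yaw 31.24 w 84.7 tilt [-0.002 -0.001 -1.   ] F [ 0.5 -0.5  0.7]
go units [0.006 0.045 1.908] roll units 0.04
blue 823 59.19678154479884 [452.  149.9  27.2]
white [541.7 201.8  23.2] 221
```

Blue is on target at (452.0, 149.9). Descend on white.

>>> send_rows(
  commands=[
    [85, 0, 0.03, 0.4, 0],
    [85, 0, 0, 0.6, 0],
    [85, 0, 0, 0.5, 0],
    [85, 0, 0, 0.3, 0],
    [85, 0, 0, 0.1, 0],
    [85, 0, 0, 0, 0],
    [85, 0, 0, 0, 0],
  ],
)

```text
t: 15.87
ee_pos: [543.1, 202.1, 64.2]
ee_rot: [1.541, 2.737, 0.001]
ft_force: [0.3, 0.5, 0.2]
width: 0.999
grasp_force: 0.0
```

>>> send_rows(
  commands=[
    [65, 0, 0, 0, 0],
    [55, 0, 0, 0, 0],
    [44, 0, 0, 0, 0],
    [44, 0, 0, 0, 0],
    [44, 0, 0, 0, 0],
    [44, 0, 0, 0, 0],
    [44, 0, 0, 0, 0],
  ],
)

```text
t: 16.45
ee_pos: [543.2, 201.9, 64.2]
ee_rot: [1.542, 2.736, 0.001]
ft_force: [-3.0, -0.9, 9.6]
width: 0.577
grasp_force: 24.0
```

>>> send_rows(
  commands=[
    [44, 0, 0, -0.2, 0],
    [44, 0, 0, -0.4, 0],
    [44, 0, 0, -0.6, 0],
    [44, 0, 0, -0.7, 0],
    [44, 0, 0, -0.6, 0],
    [44, 0, 0, -0.3, 0],
    [44, 0, 0, 0, 0],
  ],
)

```text
t: 17.03
ee_pos: [544.0, 202.4, 178.3]
ee_rot: [1.541, 2.734, 0.005]
ft_force: [0.6, 1.3, -0.7]
width: 0.579
grasp_force: 26.1
```

Run:
```python
from h import *
go(367.3,290,175)
```

```text
t 17.03 q [ 0.11  0.43 -0.73  1.85  0.34  0.98 -0.22] p [544.  202.4 178.3] yaw 31.21 w 49.5 tilt [ 0.004  0.001 -1.   ] F [ 0.6  1.3 -0.7]
go units [ 4.161 -2.645  0.068] roll units 0.03
```

>>> send_rows(
  commands=[
    [44, 0.25, -0.16, 0, 0],
    [44, 0.5, -0.32, 0, 0],
    [44, 0.55, -0.35, 0, 0],
    [44, 0.55, -0.35, 0, 0],
    [44, 0.55, -0.35, 0, 0],
    [44, 0.55, -0.35, 0, 0],
    [44, 0.5, -0.32, 0, 0],
    [44, 0.45, -0.28, 0, 0],
  ],
)

```text
t: 17.7
ee_pos: [374.5, 283.9, 174.2]
ee_rot: [-1.54, -2.737, 0.003]
ft_force: [0.0, 0.8, -1.2]
width: 0.58
grasp_force: 26.2
```

>>> send_rows(
  commands=[
    [44, 0.26, -0.17, 0, 0],
    [44, 0, 0, 0.3, 0],
    [44, 0, 0, 0.5, 0],
    [44, 0, 0, 0.5, 0],
    [44, 0, 0, 0.3, 0],
    [44, 0, 0, 0, 0],
    [44, 0, 0, 0, 0],
  ],
)

```text
t: 18.28
ee_pos: [365.7, 289.0, 110.7]
ee_rot: [-1.541, -2.736, 0.002]
ft_force: [-0.1, 0.6, -0.6]
width: 0.578
grasp_force: 26.3
```

Run:
```python
from h import *
go(367.3,290,75)
```

```text
t 18.28 q [-0.13  0.36 -0.79  2.14  0.37  0.77 -0.61] p [365.7 289.  110.7] yaw 31.22 w 49.4 tilt [-0.002 -0.001 -1.   ] F [-0.1  0.6 -0.6]
go units [0.001 0.049 0.891] roll units 0.03
```

>>> send_rows(
  commands=[
    [44, 0, 0.02, 0.2, 0],
    [44, 0, 0, 0.3, 0],
    [44, 0, 0, 0.2, 0],
    [44, 0, 0, 0.1, 0],
    [44, 0, 0, 0.05, 0],
    [44, 0, 0, 0, 0],
    [44, 0, 0, 0, 0],
  ],
)

```text
t: 18.87
ee_pos: [366.6, 289.8, 77.4]
ee_rot: [-1.541, -2.737, -0.0]
ft_force: [0.6, -0.8, -0.3]
width: 0.577
grasp_force: 26.3
```

>>> send_rows(
  commands=[
    [44, 0, 0, 0.02, 0],
    [44, 0, 0, 0, 0],
  ],
)

```text
t: 19.03
ee_pos: [366.8, 289.7, 76.7]
ee_rot: [1.542, 2.737, 0.001]
ft_force: [-0.2, 0.5, -0.9]
width: 0.581
grasp_force: 26.3
```

>>> send_rows(
  commands=[
    [44, 0, 0, 0.03, 0],
    [44, 0, 0, 0.02, 0],
    [44, 0, 0, 0, 0],
  ],
)

```text
t: 19.28
ee_pos: [366.7, 289.6, 74.4]
ee_rot: [1.542, 2.737, 0.0]
ft_force: [-0.2, 0.1, -0.9]
width: 0.58
grasp_force: 26.3
```

>>> send_rows(
  commands=[
    [44, 0, 0, 0.02, 0],
    [44, 0, 0, 0, 0],
  ],
)

```text
t: 19.45
ee_pos: [366.6, 289.8, 74.2]
ee_rot: [1.541, 2.737, 0.0]
ft_force: [-4.1, -2.6, 13.7]
width: 0.581
grasp_force: 27.1
```

>>> send_rows(
  commands=[
    [52, 0, 0, -0.02, 0],
    [62, 0, 0, 0, 0],
    [85, 0, 0, 0, 0],
    [85, 0, 0, 0, 0],
    [85, 0, 0, -0.5, 0],
    [85, 0, 0, -0.9, 0],
    [85, 0, 0, -0.8, 0],
    [85, 0, 0, -0.3, 0],
  ],
)

```text
t: 20.12
ee_pos: [367.3, 290.9, 178.0]
ee_rot: [1.54, 2.736, 0.005]
ft_force: [0.4, 0.8, 0.8]
width: 0.995
grasp_force: 0.0
```

Run:
```python
from h import *
go(599,106.3,150)
```

```text
t 20.12 q [-0.05  0.26 -0.85  2.08  0.25  0.9  -0.5 ] p [367.3 290.9 178. ] yaw 31.25 w 85.0 tilt [ 0.003  0.002 -1.   ] F [0.4 0.8 0.8]
go units [-6.95   2.555  0.706] roll units 0.04
```

>>> send_rows(
  commands=[
    [85, -0.35, 0.13, 0, 0],
    [85, -0.65, 0.24, 0, 0],
    [85, -0.65, 0.24, 0, 0],
    [85, -0.65, 0.24, 0, 0],
    [85, -0.65, 0.24, 0, 0],
    [85, -0.65, 0.24, 0, 0],
    [85, -0.65, 0.24, 0, 0],
    [85, -0.65, 0.24, 0, 0],
  ],
)

```text
t: 20.78
ee_pos: [531.1, 158.3, 174.1]
ee_rot: [-1.542, -2.737, 0.001]
ft_force: [0.7, 1.6, -0.3]
width: 0.991
grasp_force: 0.0
```

>>> send_rows(
  commands=[
    [85, -0.65, 0.24, 0, 0],
    [85, -0.65, 0.24, 0, 0],
    [85, -0.5, 0.18, 0.3, 0],
    [85, -0.2, 0.07, 0.4, 0],
    [85, 0, 0, 0.4, 0],
    [85, 0, 0, 0.4, 0],
    [85, 0, 0, 0, 0],
    [85, 0, 0, 0, 0],
  ],
)

```text
t: 21.45
ee_pos: [596.1, 106.3, 113.8]
ee_rot: [-1.541, -2.736, 0.001]
ft_force: [-0.1, 0.4, 0.7]
width: 0.992
grasp_force: 0.0
```

Run:
```python
from h import *
go(599,106.3,14)
s=cam("scene");cv2.imwrite("pics/s3.png",s["img"])
p=pts(s,mask(s,"yellow",(270,165,302,198)));print("yellow",len(p),circ(p[(p[:,2]>29)&(p[:,2]<38)]).round(1))
m=np.zeros((420,560),bool);h=cv2.cvtColor(s["img"],cv2.COLOR_BGR2HSV);m[200:300,255:310]=((h[...,1]<60)&(h[...,2]>70))[200:300,255:310]
p=pts(s,m);q=p[(p[:,2]>98)&(p[:,2]<109)];print("white",circ(q).round(1),len(q))
```

```text
t 21.45 q [ 0.22  0.54 -0.65  1.84  0.41  0.9  -0.08] p [596.1 106.3 113.8] yaw 31.23 w 84.7 tilt [-0.002 -0.    -1.   ] F [-0.1  0.4  0.7]
go units [-0.041  0.067  2.495] roll units 0.03
yellow 533 [598.9 106.2  24.1]
white [365.4 289.7  23.3] 328
```

View pics/s3.png

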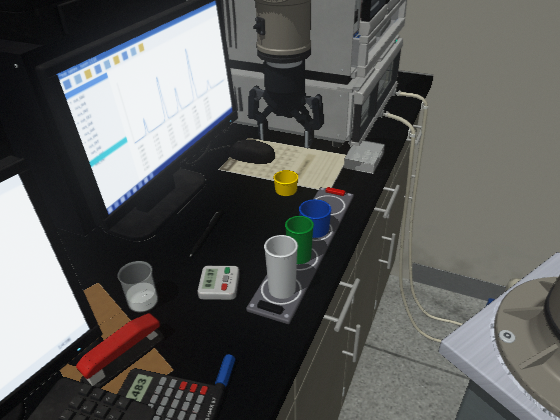

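White, green and blue stand in the row at (281,265), (299,240) and (316,217), and yellow at (286,182) still waits. I'll check how clear the finger spots beside yellow are.

Run:
```python
from h import *
s=cam("scene");p=pts(s,np.ones((420,560),bool));a=np.radians(31.1);q=(p[:,:2]-[599,106.2])@np.array([[np.cos(a),-np.sin(a)],[np.sin(a),np.cos(a)]])
for sg in(1,-1):
    k=(abs(q[:,1])<18)&(sg*q[:,0]>30)&(sg*q[:,0]<65)&(p[:,2]<60);print(k.sum(),np.percentile(p[k,2],[5,50,99]).round(1))
```

```text
148 [-0.8  1.   3.7]
150 [-0.8  0.8  3.4]
```

>>> send_rows(
  commands=[
    [85, -0.04, 0.07, 0.4, 0],
    [85, 0, 0, 0.6, 0],
    [85, 0, 0, 0.6, 0],
    [85, 0, 0, 0.4, 0],
    [85, 0, 0, 0.2, 0],
    [85, 0, 0, 0, 0],
    [85, 0, 0, 0, 0],
  ],
)

```text
t: 22.13
ee_pos: [600.2, 106.7, 27.1]
ee_rot: [1.541, 2.737, 0.001]
ft_force: [-0.5, -0.1, 0.7]
width: 0.999
grasp_force: 0.0
```

>>> send_rows(
  commands=[
    [85, 0, 0, 0.24, 0],
    [65, 0, 0, 0, 0],
    [57, 0, 0, 0, 0],
    [46, 0, 0, 0, 0],
    [46, 0, 0, 0, 0],
    [46, 0, 0, 0, 0],
    [46, 0, 0, 0, 0],
    [46, 0, 0, 0, 0],
  ],
)

```text
t: 22.8
ee_pos: [600.1, 106.4, 17.5]
ee_rot: [1.541, 2.737, 0.001]
ft_force: [-1.8, -0.8, 5.9]
width: 0.582
grasp_force: 25.4
```

>>> send_rows(
  commands=[
    [46, 0, 0, -0.2, 0],
    [46, 0, 0, -0.4, 0],
    [46, 0, 0, -0.6, 0],
    [46, 0, 0, -0.6, 0],
    [46, 0, 0, -0.3, 0],
    [46, 0, 0, 0, 0],
  ],
)

```text
t: 23.3
ee_pos: [601.4, 106.7, 104.1]
ee_rot: [1.54, 2.734, 0.004]
ft_force: [-0.4, -0.2, -1.3]
width: 0.583
grasp_force: 26.1
```

Run:
```python
from h import *
go(494.2,79.2,100)
```

```text
t 23.3 q [ 0.21  0.55 -0.64  1.84  0.42  0.88 -0.09] p [601.4 106.7 104.1] yaw 31.21 w 49.8 tilt [ 0.004  0.001 -1.   ] F [-0.4 -0.2 -1.3]
go units [ 0.799 -2.648  0.091] roll units 0.03
```

>>> send_rows(
  commands=[
    [46, 0.1, -0.3, 0, 0],
    [46, 0.15, -0.5, 0, 0],
    [46, 0.18, -0.6, 0, 0],
    [46, 0.18, -0.6, 0, 0],
    [46, 0.12, -0.4, 0, 0],
    [46, 0.07, -0.25, 0.2, 0],
    [46, 0, 0, 0.3, 0],
    [46, 0, 0, 0.3, 0],
  ],
)

```text
t: 23.97
ee_pos: [492.8, 78.4, 68.1]
ee_rot: [1.542, 2.736, 0.0]
ft_force: [0.3, -0.2, -1.3]
width: 0.583
grasp_force: 26.1
```

>>> send_rows(
  commands=[
    [46, 0, 0, 0.3, 0],
    [46, 0, 0, 0.2, 0],
    [46, 0, 0, 0, 0],
    [46, 0, 0, 0, 0],
  ],
)

```text
t: 24.3
ee_pos: [492.5, 79.3, 48.1]
ee_rot: [-1.54, -2.736, 0.001]
ft_force: [-0.1, 1.1, -0.3]
width: 0.584
grasp_force: 26.1
```

Run:
```python
from h import *
go(494.2,79.2,28.5)
```

```text
t 24.3 q [ 0.24  0.49 -0.63  2.11  0.46  0.67 -0.16] p [492.5  79.3  48.1] yaw 31.25 w 49.8 tilt [-0.002  0.    -1.   ] F [-0.1  1.1 -0.3]
go units [-0.025  0.037  0.489] roll units 0.04
```

>>> send_rows(
  commands=[
    [46, -0.02, 0.02, 0.15, 0],
    [46, 0, 0, 0.15, 0],
    [46, 0, 0, 0.12, 0],
    [46, 0, 0, 0.05, 0],
    [46, 0, 0, 0, 0],
    [46, 0, 0, 0, 0],
  ],
)

```text
t: 24.8
ee_pos: [493.6, 78.6, 30.0]
ee_rot: [-1.542, -2.737, 0.0]
ft_force: [-0.6, -0.1, -0.3]
width: 0.582
grasp_force: 26.1
```

>>> send_rows(
  commands=[
    [46, 0, 0, 0.02, 0],
    [46, 0, 0, 0, 0],
  ],
)

```text
t: 24.97
ee_pos: [493.8, 78.5, 29.4]
ee_rot: [1.542, 2.737, 0.0]
ft_force: [0.2, -0.6, -0.8]
width: 0.577
grasp_force: 26.1
```

>>> send_rows(
  commands=[
    [46, 0, 0, 0.02, 0],
    [46, 0, 0, 0.02, 0],
    [46, 0, 0, 0, 0],
  ],
)

```text
t: 25.22
ee_pos: [493.6, 78.5, 27.6]
ee_rot: [-1.542, -2.737, 0.0]
ft_force: [0.7, 0.9, -0.4]
width: 0.582
grasp_force: 26.1
```

>>> send_rows(
  commands=[
    [46, 0, 0, 0.01, 0],
    [46, 0, 0, 0, 0],
  ],
)

```text
t: 25.38
ee_pos: [493.7, 78.5, 27.5]
ee_rot: [1.542, 2.737, -0.0]
ft_force: [-2.6, -0.2, 7.0]
width: 0.581
grasp_force: 26.5
```

>>> send_rows(
  commands=[
    [55, 0, 0, 0, 0],
    [65, 0, 0, 0, 0],
    [85, 0, 0, 0, 0],
    [85, 0, 0, 0, 0],
    [85, 0, 0, -0.5, 0],
    [85, 0, 0, -0.9, 0],
    [85, 0, 0, -0.9, 0],
    [85, 0, 0, -0.9, 0],
  ],
)

```text
t: 26.05
ee_pos: [493.1, 78.8, 156.6]
ee_rot: [-1.54, -2.737, 0.0]
ft_force: [1.3, -0.1, 0.9]
width: 0.994
grasp_force: 0.0
```

>>> send_rows(
  commands=[
    [85, 0, 0, -0.5, 0],
    [85, -0.4, -0.2, -0.2, 0],
    [85, -0.6, -0.3, 0, 0],
    [85, -0.6, -0.3, 0, 0],
    [85, -0.5, -0.2, 0, 0],
    [85, 0, 0, 0, 0],
    [85, 0, 0, 0, 0],
    [85, 0, 0, 0, 0],
  ],
)

```text
t: 26.72
ee_pos: [502.9, -13.5, 183.3]
ee_rot: [-1.541, -2.737, -0.0]
ft_force: [-0.3, 0.2, 0.3]
width: 0.996
grasp_force: 0.0
```

Run:
```python
from h import *
go(494,79,200)
s=cam("scene");t=cam("top");cv2.imwrite("pics/s4.png",s["img"])
for c,b,H in(("yellow",(305,180,350,225),44),("blue",(290,170,350,260),58),("green",(270,190,320,270),82)):
    p=pts(s,mask(s,c,b));print(c,len(p),np.percentile(p[:,2],97).round(1),circ(p[(p[:,2]>H-5)&(p[:,2]<H+5)]).round(1))
m=np.zeros((420,560),bool);h=cv2.cvtColor(s["img"],cv2.COLOR_BGR2HSV);m[200:300,255:310]=((h[...,1]<60)&(h[...,2]>70))[200:300,255:310]
p=pts(s,m);q=p[(p[:,2]>98)&(p[:,2]<109)];print("white",circ(q).round(1),len(q))
```

```text
t 26.72 q [ 0.52  0.29 -0.72  2.01  0.24  0.92  0.22] p [502.9 -13.5 183.3] yaw 31.23 w 85.0 tilt [-0.  0. -1.] F [-0.3  0.2  0.3]
go units [ 2.093  1.009 -0.418] roll units 0.03
yellow 495 45.7 [493.5  79.   24.2]
blue 816 59.5 [451.9 149.9  27.3]
green 907 83.3 [410.1 219.2  21.8]
white [365.4 289.8  23.2] 328
```

View pics/s4.png

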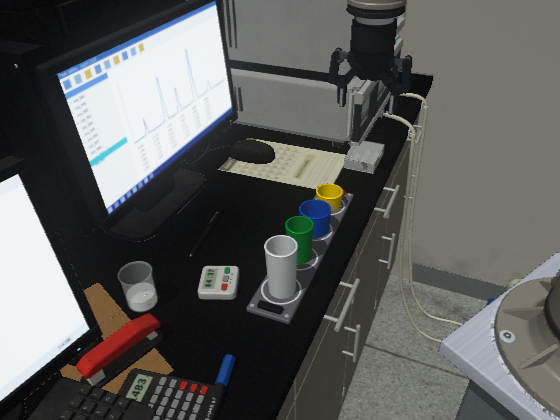

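All four cups stand upright on their rings: yellow (329,198), blue (316,217), green (299,240) and white (281,265). Each is within 3 mm of its mark, and the timer at (218,282) has not moved.

```bash
python3 -c "
from station import sign_off
print(sign_off())"
```

```text
the job is handed in; nothing more can be done
None
```

The job is handed in: yellow, blue, green and white stand upright in that order from the red tab, each measured within about 3 mm of its ring centre before hand-in, and the timer was not touched; the hand-in gave no verdict.

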